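# Load the free burn-in bay and switch the push-to-turn selector to it

### The arm

A 6-joint arm with a two-finger parallel gripper is mounted at the origin on a cart in front of the work surface, level with it; the furniture and walls round the work are solid. World frame = base frame: x ahead of the robot, y to its left, z up, the work surface at z = 0. Lengths are in m, angles in degrees, forces in N, time in s.
With the tool pointing down it reaches from about 0.3 to 0.75 m from the base axis. Payload 8.5 kg.
Tool frame: the origin (TCP) lies midway between the tips of the shut fingers; the grasp point (between the pads) lies env.tcp_to_grasp behind it (env.tcp_to_grasp is the distance from the TCP to the grasp point, in m); z points along the fingers, y is the line along which they close (so a half turn about z gives the same grasp; the last joint's range is limited). The gripper opens to 85 mm and grips with 20 to 120 N. Pads are 22 mm wide; open, the fingers measure 114 mm over their backs; the gripper's body (76 mm by 85 mm) begins 54 mm behind the grasp point. The pads swing forward as they close: fully open they stand 13 mm farther back than shut.
Start: joints at [62.779, 21.807, 74.336, -0, 83.858, -12.336], TCP at [0.141, 0.532, 0.231] pointing down, gripper open.
Joint ranges: [-178.18, 178.18], [-50.72, 133.34], [12.68, 142.11], [-81.47, 261.47], [9.98, 163.14], [-165.26, 165.26]. Speed limits (degrees/s): [136.94, 136.94, 180, 180, 180, 180].

### API

Orientations are given as a 3x3 rotation matrix whose columns are the frame's x, y, z axes.
In Python, from rig import observe, optics, job, env gives the robot as it stands. The module is installed in compiled form; this text tells all that it offers.
- The arm moves only by the shell command python3 -m jog 'ROWS' [FORCE]. ROWS is JSON, a list of rows, each a list of 7 numbers: the turn, a rotation vector about the tool's x, y, z in rad, then the shift along the tool's x, y, z in m, then the opening in per cent of the stroke, from 0 (shut) to 100 (fully open). A call has 1 to 10 rows; each row shifts and turns the commanded pose from where the row before left it, along the tool's axes as they then stand; what a row does not reach is not made up. A row lasts 1/8 s, in which the tool goes at most 62.5 mm and 10.7 degrees, less where a joint would pass 70% of its speed; a pose out of reach is approached as far as the arm can. A call is refused whole if a number of a shift passes 0.0625 or a number of a turn 0.188, either way. A call with a gripper value outside its range is refused whole. The fingers move at their own pace and stop on an object; FORCE is the grip in N (left out, the last holds). Time passes only in rows, so rows that do not move let the fingers close. It gives the time, the measured TCP pose, the force, the opening and the grip force at its end, in the units of the state.
- observe(): the state, without advancing time (a new reading comes with each control period).
- optics.get_image(name): name is "side" or "top" or "wrist"; returns a dict with "pixels" (480x640x3 uint8, red, green, blue), "mtx" (3x3 intrinsics, pixels), "rvec" (rotation vector, rad) and "tvec" (3), from world to camera coordinates, as OpenCV has them. Camera axes: x right, y down, z forward; pixel columns grow to the right and rows downward; lengths in m; the calibration is good to about 2 mm. A picture is of the moment at which its call begins. There is no depth.
- job.close_job(): hands the job in; it is judged then, once.
The state is a dict: "time_s": time; "q": joint angles; "qvel": joint speeds; "joint_efforts": joint torques, N m; "position": TCP position; "tool_rot": TCP orientation; "ft_force": force on the tool from outside, world axes, zero at the start; "wrist_torque": the same for the moment, N m; "grip_width": finger opening in m; "gripper_force": force on a finger pad.
Only numpy, scipy, OpenCV 4.12 (cv2) and the standard library are available. Lean on these libraries where they do the work, as an engineer would, in place of code of your own. Each camera call takes 0.05 s, during which the arm holds its last target. There are 200 camera calls.

### The job

Put the loose black controller gently into the free bay of the burn-in rack (the one with the green pad), lying flat on the bay floor with its white terminals at the bay's contact block (on the side near the robot), and let go of it. Only then switch the red push-to-turn selector (push it in before turning, never force it) from its white off mark to the mark in that bay's colour, and leave the knob popped fully out there. Leave the two controllers already in the rack and the things lying about where they are.

Things in the scene. Friction and masses are not known exactly. Their poses are not given: they have to be found in the camera images.
- rack: Burn-in rack: fixed plate 150 (x) x 300 (y) x 6 mm. Origin: centre of its underside; x away from the robot, y left. Bays at y = +98 mm (red), 0 (yellow), -98 (blue; colour strip on its contact block): floor 6 mm above the bench, inside 116 mm long (x -58 to 58), 59 wide. Tops above the bench: side rails (5 mm thick) 17 mm, far lip 15, black contact block at the -x end 22.
- pad_center (a point): Centre of the green pad with white stripe (92 x 44 mm, under 1 mm thick) on the floor of the one free bay, which may be any of the three. The point is mid-bay, on the floor, 6 mm above the bench; axes as the rack's. The loaded controller's centre belongs right over it, 30 mm above the bench.
- unit_center (a point): Centre of the loose black controller to be loaded: a box 106 long (x) x 50 x 50 mm lying on the bench, about 0.17 kg. Its -x points to the terminal end (rows of white screw terminals), +x to its smooth face; in the bay its x must run along the rack's +x. The solid body is 48 mm wide and high and ends 10 mm short of the terminal tips: grip it across y near the centre. Starts turned up to 0.7 rad.
- unit_terminals (a point): Centre of the tips of the loose controller's white screw terminals (53 mm from its centre, along its -x).
- unit_face (a point): Centre of the loose controller's smooth square face (53 mm from its centre, along its +x).
- unit_b_center (a point): Centre of a second, identical controller already in a bay (106 x 50 x 50 mm): leave it.
- unit_c_center (a point): Centre of a third, identical controller already in a bay: leave it.
- dial_center (a point): Centre of the top face of the fixed grey selector box (120 x 120 x 45 mm high), on the knob's vertical axis, 45 mm above the bench. The box stands left or right of the middle, turned up to 0.5 rad; x points away from the robot, y left. Coloured dots 44 mm from the axis, at angles from x towards y: white (off) +60 degrees, red +20, yellow -20, blue -60.
- knob_grip (a point): On the red knob's axis, 10 mm below the top of its grip bar (60 long x 16 wide x 32 mm high). x points along the bar to the end with the white pointer line, z up; turns and sinks with the knob. Knob out: bar 65 to 97 mm above the bench (this point 87), and under it a round black skirt, 60 mm across, 53 to 65 mm above the bench, that moves with it.
- knob_push (a joint): How far the knob is pushed in (down), m: 0 fully out, 0.010 hard in. A spring pushes it out, about 2.5 N at the top and 9 N hard in. It turns only when pushed in 8 mm or more; otherwise teeth lock it, and it must not be forced. Let go at a mark it pops fully out; let go between marks it stays stuck in.
- knob_turn (a joint): Angle of the knob, rad, growing clockwise seen from above: 0 = white (off, the start), 0.698 = red, 1.396 = yellow, 2.094 = blue (40 degree steps). About 0.09 rad of play either side in each locked position; turns easily (0.04 N m) when pushed in and stays where it is left.
- spool_center (a point): Centre of a solder spool standing close beside the loose controller, on the other side from the tape measure, 54 mm across, 55 mm high, not to be disturbed.
- tape_center (a point): Centre of a pocket tape measure lying beside the loose controller, 62 x 71 x 33 mm high, not to be disturbed.
- cutters_center (a point): Centre of a pair of red side cutters lying flat in front of the robot, 127 x 58 x 15 mm high, not to be disturbed.
Not all that is in view belongs to the job. What is shaped like the part that bears unit_center but turquoise is not meant.

How it is judged (in metres and radians):
On the way, in this order (a step that is already met when the one before it is completed fails the run):
1. The controller lies in the free bay, released, while the selector is still off (horizontal distance between unit_center and pad_center below 0.01 m and z of unit_center in the frame of rack between 0.026 and 0.034 m and angle between unit_center's own z axis and vertical below 0.08 rad and angle between the x axis of unit_center and the x axis of rack, either way round below 0.12 rad and x of unit_terminals in the frame of pad_center below -0.03 m and contact force between unit and the fingers below 0.1 N and linear speed of unit below 0.02 m/s and value of joint knob_turn below 0.14 rad and value of joint knob_push below 0.0015 m), for 0.2 s.
2. The knob is pushed in (value of joint knob_push above 0.006 m), for 0.05 s.
At the end, for the whole second after the job is handed in: The controller lies flat on the free bay's floor (its centre within 10 mm of the pad's centre, square within 0.12 rad, terminals at the contact block), released and at rest; the selector stands at the colour of that bay (within 0.14 rad) with the knob popped out to within 1.5 mm (horizontal distance between unit_center and pad_center below 0.01 m and z of unit_center in the frame of rack between 0.026 and 0.034 m and angle between unit_center's own z axis and vertical below 0.08 rad and angle between the x axis of unit_center and the x axis of rack, either way round below 0.12 rad and x of unit_terminals in the frame of pad_center below -0.03 m and contact force between unit and the fingers below 0.1 N and linear speed of unit below 0.02 m/s and ((y of pad_center in the frame of rack above 0.05 m and value of joint knob_turn between 0.558 and 0.838 rad) or (y of pad_center in the frame of rack between -0.05 and 0.05 m and value of joint knob_turn between 1.256 and 1.536 rad) or (y of pad_center in the frame of rack below -0.05 m and value of joint knob_turn between 1.954 and 2.234 rad)) and value of joint knob_push below 0.0015 m and velocity of joint knob_turn below 0.05 rad/s); the robot touches nothing.
It fails at once if a controller already in the rack is shifted by more than 12 mm (distance of any of unit_b_center, unit_c_center from where it was at the start of the episode above 0.012 m).
It fails at once if the spool, tape measure or side cutters are shifted by more than 25 mm (distance of any of spool_center, tape_center, cutters_center from where it was at the start of the episode above 0.025 m).
It fails at once if the selector is pushed in or turned before the controller is in the bay ((value of joint knob_push above 0.006 m or value of joint knob_turn above 0.2 rad) and horizontal distance between unit_center and pad_center above 0.02 m).
It fails at once if the knob is forced out of its locked position without being pushed in ((value of joint knob_turn between 0.129 and 0.569 rad or value of joint knob_turn between 0.827 and 1.267 rad or value of joint knob_turn between 1.525 and 1.965 rad) and value of joint knob_push below 0.006 m).
It fails at once if the controller is dropped or slammed into the bay (faster than 0.6 m/s close above the floor) (linear speed of unit above 0.6 m/s and horizontal distance between unit_center and pad_center below 0.05 m and z of unit_center in the frame of rack below 0.06 m).
It also fails if it takes over 72 s, if anything falls off the work surface, if the arm or the gripper's body presses on something with over 40 N, if the wrist force passes 120 N, or if a joint passes its speed limit or range.

## Working session

There is one attempt and no reset: what is moved stays moved. The work goes in short steps, Python scripts to look and compute and a shell command to move; the robot and the scene stay as the last step left them, time stands still between calls to the robot, and variables do not carry over. Pictures are saved under pics/ and viewed, at most 10 in all, crops included, and the job is handed in when it is done.

```bash
mkdir -p pics; python3 - <<'E'
from rig import observe, optics, env
import cv2,pickle
s=observe(); print(s['time_s'],s['position'],s['tool_rot'],s['grip_width'],env.tcp_to_grasp)
d={}
for n in ["side","top"]:
    d[n]=optics.get_image(n); cv2.imwrite(f'pics/{n}0.png',d[n]['pixels'][:,:,::-1]); print(n,d[n]['mtx'],d[n]['rvec'],d[n]['tvec'])
pickle.dump(d,open('d0.pkl','wb'))
E
```

```text
0.0 [0.14113008 0.53126886 0.23071317] [[-9.66453415e-01  2.56841147e-01 -6.49290006e-04]
 [ 2.56841802e-01  9.66452575e-01 -1.30702513e-03]
 [ 2.91810166e-04 -1.42994371e-03 -9.99998935e-01]] 0.0853673913269155 0.0187
side [[579.13945997   0.         319.57005304]
 [  0.         579.13945997 237.46689625]
 [  0.           0.           1.        ]] [ 0.28720834 -2.58259986  1.54634283] [0.51130203 0.0769912  1.43209418]
top [[499.71795584   0.         316.18659073]
 [  0.         499.71795584 238.50140141]
 [  0.           0.           1.        ]] [ 2.17013846 -2.12655269  0.15755044] [0.05686332 0.51985231 1.24833443]
```

View pics/top0.png

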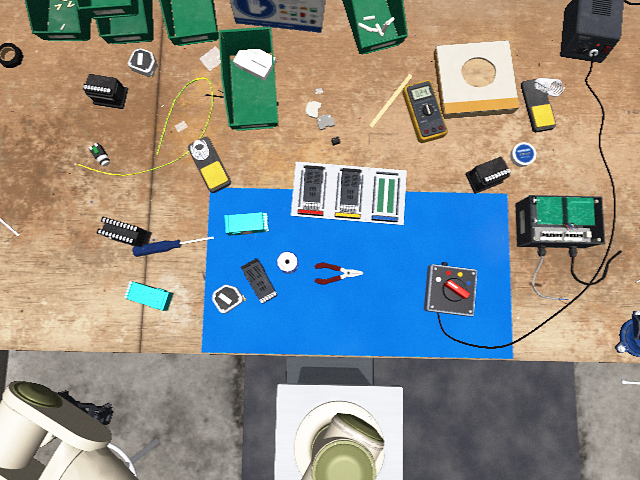

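View pics/side0.png

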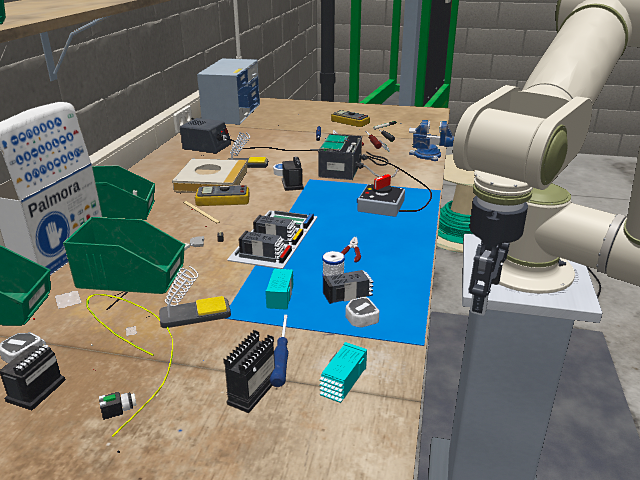

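The top view shows these candidates for the loose controller:
- (258,281): black, between the tape (228,298) and the spool (287,261). This matches the description.
- (122,230), (104,92) and (488,174): other black units, off the mat.
- (245,223) and (148,295): turquoise, not meant.
- (312,190) and (349,190): already in the rack.

The free bay is the blue one at (387,195), and the selector is at (452,290). Next I'll check the choice in metrically rectified crops.

```bash
cat > h.py <<'E'
import numpy as np,cv2
def cam(im):
    R=cv2.Rodrigues(np.array(im['rvec']))[0]; return im['mtx'],R,np.array(im['tvec']).ravel()
def back(im,uv,z):
    K,R,t=cam(im); d=R.T@np.linalg.solve(K,[uv[0],uv[1],1.]); c=-R.T@t
    return c+d*(z-c[2])/d[2]
def proj(im,p): 
    K,R,t=cam(im); q=K@(R@np.asarray(p,float)+t); return q[:2]/q[2]
def rect(im,c,z,w,h,s):
    # picture: up = +x world, left = +y; s px per m ; pixel (w/2,h/2)= c
    src=[];dst=[]
    for a,b in [(0,0),(w,0),(w,h),(0,h)]:
        src.append(proj(im,[c[0]-(b-h/2)/s,c[1]-(a-w/2)/s,z])); dst.append([a,b])
    M=cv2.getPerspectiveTransform(np.float32(src),np.float32(dst))
    return cv2.warpPerspective(im['pixels'],M,(w,h),flags=cv2.INTER_CUBIC)
E
python3 - <<'E'
from h import *; import pickle
d=pickle.load(open('d0.pkl','rb')); im=d['top']
C={}
for n,uv,z in [('unit',(258,281),.05),('rack',(349,193),.006),('dial',(452,289),.045),('spool',(287,261),.055),('tape',(228,298),.033),('cut',(340,272),.0)]:
    C[n]=back(im,uv,z); print(n,C[n].round(3))
c=lambda p:np.round(p[:2],2)
a=rect(im,c(C['unit']),.05,400,300,1500); b=rect(im,c(C['rack']),.006,400,300,1100); e=rect(im,c(C['dial']),.045,400,300,1800); f=rect(d['side'],c(C['unit']),.05,400,300,1500)
cv2.imwrite('pics/m1.png',np.vstack([np.hstack([a,b]),np.hstack([e,f])])[:,:,::-1])
E
```

```text
unit [0.406 0.212 0.05 ]
rack [ 0.648 -0.018  0.006]
dial [ 0.396 -0.278  0.045]
spool [0.457 0.14  0.055]
tape [0.362 0.288 0.033]
cut [0.436 0.003 0.   ]
```

View pics/m1.png

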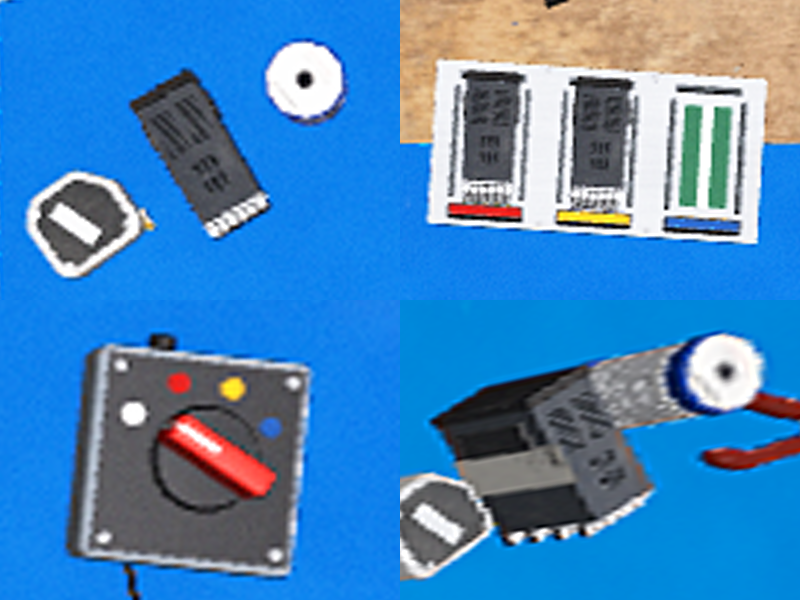

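The crops confirm the choice. The unit has grey vents and white terminals at crop pixel (240,216), its face end is at (160,87), and it is turned about +31.5°. The free bay is blue, with the pad at (707,157). The dial axis is at (196,461), box yaw about -6.5°, and the knob points at white. Next I'll hover over the unit and refine from the wrist camera.

```bash
cat > plan.py <<'E'
import sys,numpy as np
from rig import observe
from scipy.spatial.transform import Rotation as Ro
# plan.py x y z yaw_of_tool_y_deg : tool turn, then shift in the turned tool axes
x,y,z,a=map(float,sys.argv[1:5]); s=observe(); R=np.array(s['tool_rot']); a=np.radians(a)
Y=np.array([np.cos(a),np.sin(a),0]); Z=np.array([0,0,-1.]); G=np.c_[np.cross(Y,Z),Y,Z]
rv=Ro.from_matrix(R.T@G).as_rotvec(); d=G.T@(np.array([x,y,z])-s['position'])
n=int(np.ceil(np.abs(rv).max()/.185)); m=max(1,int(np.ceil(np.linalg.norm(d)/.06)))
print('turn',rv.round(4),'/',n,(rv/max(n,1)).round(4)); print('shift',d.round(4),'/',m,(d/m).round(4))
print('q6',s['q'][5],'t',s['time_s'],'ypos',np.degrees(np.arctan2(R[1,1],R[0,1])).round(2),s['position'].round(4))
E
python3 plan.py .407 .2085 .231 121.5
```

```text
turn [-1.100e-03 -8.000e-04 -8.096e-01] / 5 [-0.0002 -0.0002 -0.1619]
shift [-5.800e-02 -4.141e-01 -2.000e-04] / 7 [-0.0083 -0.0592 -0.    ]
q6 -12.336641771561402 t 0.1 ypos 75.12 [0.1412 0.5313 0.2308]
```

```bash
python3 -m jog '[[0,0,-0.162,0,0,0,80],[0,0,-0.162,0,0,0,80],[0,0,-0.162,0,0,0,80],[0,0,-0.162,0,0,0,80],[0,0,-0.162,0,0,0,80]]'; python3 -m jog '[[0,0,0,-0.0083,-0.0592,0,80],[0,0,0,-0.0083,-0.0592,0,80],[0,0,0,-0.0083,-0.0592,0,80],[0,0,0,-0.0083,-0.0592,0,80],[0,0,0,-0.0083,-0.0592,0,80],[0,0,0,-0.0083,-0.0592,0,80],[0,0,0,-0.0083,-0.0592,0,80],[0,0,0,0,0,0,80],[0,0,0,0,0,0,80]]'
python3 - <<'E'
from rig import *; from h import *; import pickle
im=optics.get_image('wrist'); pickle.dump(im,open('w1.pkl','wb')); a=rect(im,(.41,.21),.05,640,480,2400)
s=observe();print(s['position'],s['grip_width'],s['ft_force'])
cv2.imwrite('pics/w1.png',a[:,:,::-1])
E
python3 plan.py .407 .2085 .231 121.5
```

```text
time_s: 0.72
position: [0.1412, 0.5314, 0.2309]
tool_rot: [[-0.85, -0.527, -0.0], [-0.527, 0.85, -0.001], [0.001, -0.0, -1.0]]
ft_force: [-0.5, -0.6, -0.3]
grip_width: 0.0684
gripper_force: 0.0
time_s: 1.85
position: [0.4071, 0.2088, 0.2311]
tool_rot: [[-0.853, -0.523, -0.001], [-0.523, 0.853, 0.0], [0.001, 0.001, -1.0]]
ft_force: [-0.7, 0.9, -0.6]
grip_width: 0.0682
gripper_force: 0.0
[0.40676213 0.20929143 0.2311895 ] 0.0682352379716652 [-0.00923529 -0.61008885  0.59642088]
turn [ 0.0004 -0.0005  0.0014] / 1 [ 0.0004 -0.0005  0.0014]
shift [ 0.0002 -0.0008  0.0002] / 1 [ 0.0002 -0.0008  0.0002]
q6 -109.24560968456387 t 1.9 ypos 121.58 [0.4068 0.2093 0.2312]
```

View pics/w1.png

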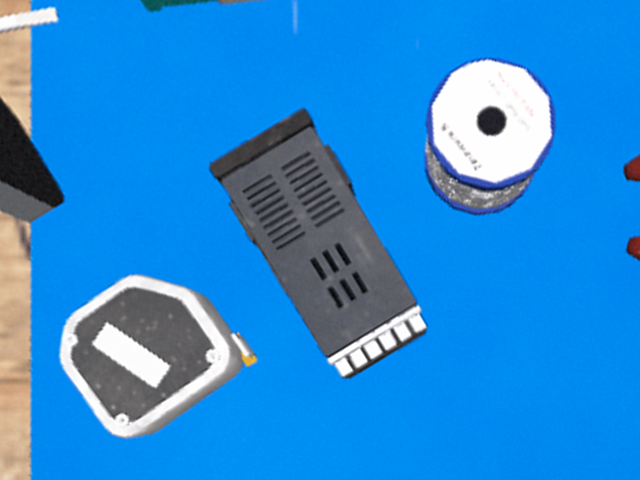

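The wrist view shows the face corners at (210,164) and (305,109), and the body's terminal end at (330,357) and (417,305). That puts the centre at about (0.407, 0.209) with yaw about 30.6°. The tape (150,355) and spool (490,125) clear the partly open fingers.

```bash
python3 -m jog '[[0,0,0.017,0,0,0.05,80],[0,0,0,0,0,0.055,80],[0,0,0,0,0,0.055,80],[0,0,0,0,0,0.03,80],[0,0,0,0,0,0.023,80],[0,0,0,0,0,0,80],[0,0,0,0,0,0,0],[0,0,0,0,0,0,0],[0,0,0,0,0,0,0],[0,0,0,0,0,0,0]]' 45; python3 -m jog '[[0,0,0,0,0,0,0],[0,0,0,0,0,0,0]]'
```

```text
time_s: 3.15
position: [0.4079, 0.2092, 0.0195]
tool_rot: [[-0.861, -0.508, 0.002], [-0.508, 0.861, 0.001], [-0.002, -0.0, -1.0]]
ft_force: [-1.9, 3.5, 7.7]
grip_width: 0.0471
gripper_force: 47.7
time_s: 3.4
position: [0.4079, 0.2092, 0.0195]
tool_rot: [[-0.861, -0.508, 0.002], [-0.508, 0.861, 0.001], [-0.002, -0.0, -1.0]]
ft_force: [-1.5, 2.4, 7.7]
grip_width: 0.047
gripper_force: 47.7
```

```bash
python3 -m jog '[[0,0,0,0,0,-0.03,0],[0,0,0,0,0,-0.05,0],[0,0,0,0,0,-0.05,0],[0,0,0,0,0,0,0]]'; python3 - <<'E'
from h import *; import pickle
d=pickle.load(open('d0.pkl','rb'))
for n in ('top','side'):
    im=d[n]; a=rect(im,(.644,-.116),.0065,360,480,3000)
    hsv=cv2.cvtColor(a,cv2.COLOR_RGB2HSV); m=cv2.inRange(hsv,(50,60,40),(90,255,255))
    nl,l,st,_=cv2.connectedComponentsWithStats(m)
    for i in range(1,nl):
        if st[i,4]>1500: 
            p=np.argwhere(l==i)[:,::-1].astype(np.float32); r=cv2.minAreaRect(p)
            print(n,'c',.644-(r[0][1]-240)/3000,-.116-(r[0][0]-180)/3000,np.array(r[1])/3,r[2])
E
python3 plan.py .644 -.116 .15 86.85
```

```text
time_s: 3.9
position: [0.4088, 0.2091, 0.1518]
tool_rot: [[-0.861, -0.508, 0.008], [-0.508, 0.861, 0.002], [-0.008, -0.003, -1.0]]
ft_force: [-0.7, -0.3, -2.3]
grip_width: 0.0473
gripper_force: 47.3
top c 0.6450009765625 -0.10188082377115885 [16.66397476 92.29549154] 3.721313238143921
top c 0.643336191813151 -0.12828672790527346 [16.98555374 92.18310547] 3.5137500762939453
side c 0.6480980122884115 -0.13438274129231773 [16.99278641 91.68733724] 3.8654611110687256
turn [-2.000e-04  8.100e-03  5.884e-01] / 4 [-1.000e-04  2.000e-03  1.471e-01]
shift [-0.2527 -0.3116  0.0018] / 7 [-0.0361 -0.0445  0.0003]
q6 -108.30360234841363 t 3.9 ypos 120.56 [0.4088 0.2091 0.1518]
```

```bash
python3 -m jog '[[0,0.002,0.149,0,0,0,0],[0,0.002,0.149,0,0,0,0],[0,0.002,0.149,0,0,0,0],[0,0.002,0.149,0,0,0,0]]'; python3 -m jog '[[0,0,0,-0.036,-0.045,0,0],[0,0,0,-0.036,-0.045,0,0],[0,0,0,-0.036,-0.045,0,0],[0,0,0,-0.036,-0.045,0,0],[0,0,0,-0.036,-0.045,0,0],[0,0,0,-0.036,-0.045,0,0],[0,0,0,-0.036,-0.041,0,0],[0,0,0,0,0,0,0],[0,0,0,0,0,0,0]]'
python3 - <<'E'
from rig import *; from h import *; import pickle
s=observe();print(s['position'],s['grip_width'],s['ft_force'])
d={n:optics.get_image(n) for n in('wrist','top','side')}; pickle.dump(d,open('d2.pkl','wb'))
w=d['wrist']; a=cv2.resize(w['pixels'],(400,300)); b=rect(w,(.644,-.116),.006,400,300,1600)
e=rect(d['top'],(.644,-.116),.16,400,300,1600); f=cv2.resize(d['side']['pixels'][180:330,200:400],(400,300),interpolation=cv2.INTER_CUBIC)
cv2.imwrite('pics/m2.png',np.vstack([np.hstack([a,b]),np.hstack([e,f])])[:,:,::-1])
E
python3 plan.py .644 -.116 .15 86.6
```

```text
time_s: 4.4
position: [0.4068, 0.2085, 0.1473]
tool_rot: [[-0.998, 0.068, -0.01], [0.068, 0.998, -0.002], [0.009, -0.003, -1.0]]
ft_force: [0.6, 0.6, -1.0]
grip_width: 0.0472
gripper_force: 47.3
time_s: 5.52
position: [0.6387, -0.1171, 0.1457]
tool_rot: [[-0.998, 0.063, -0.01], [0.063, 0.998, -0.001], [0.01, -0.001, -1.0]]
ft_force: [0.6, -0.0, -2.7]
grip_width: 0.047
gripper_force: 47.3
[ 0.63871284 -0.11711445  0.14571499] 0.04703597279969717 [ 0.62477877 -0.00362388 -2.69946516]
turn [-0.0021 -0.0082 -0.0023] / 1 [-0.0021 -0.0082 -0.0023]
shift [-0.005   0.0007 -0.003 ] / 1 [-0.005   0.0007 -0.003 ]
q6 -107.07523664870371 t 5.675 ypos 86.47 [ 0.6389 -0.1164  0.147 ]
```

View pics/m2.png

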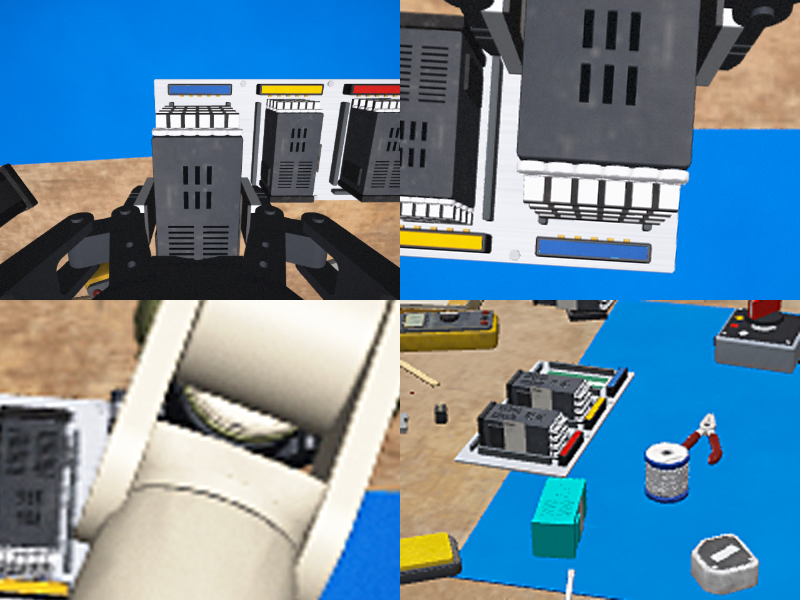

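The wrist view shows the unit held straight, terminals towards the blue block at (200,89). I'll measure the blue and yellow strips in the wrist and top images to compare the bay position.

```bash
python3 - <<'E'
from h import *; import pickle
d=pickle.load(open('d2.pkl','rb')); d0=pickle.load(open('d0.pkl','rb'))
for n,im in (('wrist',d['wrist']),('top',d0['top']),('side',d0['side'])):
  for col,lo,hi,c in (('blue',(100,60,40),(125,255,255),(.583,-.119)),('yel',(20,120,90),(32,255,255),(.578,-.021)),('red',(0,140,80),(5,255,255),(.573,.077))):
    if n=='side': c=(c[0],c[1])
    S=4000;a=rect(im,c,.022,360,160,S); h=cv2.cvtColor(a,cv2.COLOR_RGB2HSV); m=cv2.inRange(h,lo,hi)
    if col=='blue':
        m=cv2.bitwise_and(m,cv2.inRange(a,(0,0,0),(110,140,200)))
    nl,l,st,ce=cv2.connectedComponentsWithStats(m)
    for i in range(1,nl):
        if st[i,4]>1200:
            r=cv2.minAreaRect(np.argwhere(l==i)[:,::-1].astype(np.float32))
            print(n,col,round(c[0]-(r[0][1]-80)/S,4),round(c[1]-(r[0][0]-180)/S,4),(np.array(r[1])/4).round(1),round(r[2],1))
E
```

```text
wrist blue 0.5814 -0.1115 [64.4  8.8] 3.7
wrist yel 0.5875 -0.014 [64.3  8.6] 3.7
wrist red 0.5904 0.076 [ 5.2 49. ] 90.0
top blue 0.5794 -0.1102 [67.8 10.6] 3.8
top yel 0.5857 -0.013 [64.6 10.4] 3.7
top red 0.5897 0.0847 [ 6.5 64. ] 90.0
side blue 0.5814 -0.1155 [71.  18.2] 0.0
side yel 0.5901 -0.0159 [66.8 10.8] 2.4
```

```bash
python3 -m jog '[[-0.002,-0.008,0.003,-0.006,0.0006,0,0],[0,0,0,0,0,0.03,0],[0,0,0,0,0,0,0],[0,0,0,0,0,0,0]]'; python3 plan.py .6447 -.1155 .034 86.3
```

```text
time_s: 6.18
position: [0.646, -0.1173, 0.1182]
tool_rot: [[-0.998, 0.066, 0.002], [0.066, 0.998, -0.001], [-0.002, -0.001, -1.0]]
ft_force: [-0.3, 0.6, -1.9]
grip_width: 0.0474
gripper_force: 47.2
turn [-0.0007  0.0019 -0.001 ] / 1 [-0.0007  0.0019 -0.001 ]
shift [0.0014 0.0017 0.0842] / 2 [0.0007 0.0008 0.0421]
q6 -106.83704843160372 t 6.175 ypos 86.24 [ 0.646  -0.1173  0.1182]
```

```bash
python3 -m jog '[[0,0.001,0,0.0014,0.0017,0.02,0],[0,0,0,0,0,0.03,0],[0,0,0,0,0,0.02,0],[0,0,0,0,0,0.01,0],[0,0,0,0,0,0,0],[0,0,0,0,0,0,0]]'; python3 plan.py .6447 -.1155 .0245 86.3
```

```text
time_s: 6.92
position: [0.6448, -0.1158, 0.0384]
tool_rot: [[-0.998, 0.066, 0.002], [0.066, 0.998, -0.001], [-0.002, -0.001, -1.0]]
ft_force: [0.5, -0.5, -2.4]
grip_width: 0.0471
gripper_force: 47.3
turn [-0.0009  0.0016 -0.0012] / 1 [-0.0009  0.0016 -0.0012]
shift [0.0002 0.0003 0.0139] / 1 [0.0002 0.0003 0.0139]
q6 -106.71818890123409 t 6.925 ypos 86.23 [ 0.6448 -0.1158  0.0384]
```

```bash
python3 -m jog '[[0,0,0,0,0,0.006,0],[0,0,0,0,0,0.004,0],[0,0,0,0,0,0,0]]';python3 -m jog '[[0,0,0,0,0,0.002,0],[0,0,0,0,0,0.001,0],[0,0,0,0,0,0,0]]'
```

```text
time_s: 7.3
position: [0.644, -0.1155, 0.0267]
tool_rot: [[-0.998, 0.066, -0.001], [0.066, 0.998, 0.0], [0.001, -0.0, -1.0]]
ft_force: [0.6, 0.3, -1.5]
grip_width: 0.0474
gripper_force: 47.3
time_s: 7.68
position: [0.6444, -0.1157, 0.0255]
tool_rot: [[-0.998, 0.066, 0.001], [0.066, 0.998, -0.001], [-0.001, -0.001, -1.0]]
ft_force: [-4.2, 0.1, 8.0]
grip_width: 0.0473
gripper_force: 48.5
```

```bash
python3 -m jog '[[0,0,0,0,0,0,65],[0,0,0,0,0,0,75],[0,0,0,0,0,0,75],[0,0,0,0,0,0,75],[0,0,0,0,0,-0.02,75],[0,0,0,0,0,-0.05,75],[0,0,0,0,0,-0.06,75],[0,0,0,0,0,-0.06,75],[0,0,0,0,0,0,75]]'
python3 - <<'E'
from rig import *; from h import *
w=optics.get_image('wrist'); cv2.imwrite('pics/w3.png',rect(w,(.644,-.08),.006,480,360,1500)[:,:,::-1])
E
python3 plan.py .394 -.278 .24 143.5; python3 plan.py .394 -.278 .24 -36.5
```

```text
time_s: 8.8
position: [0.6458, -0.116, 0.2196]
tool_rot: [[-0.998, 0.066, 0.009], [0.066, 0.998, -0.004], [-0.009, -0.003, -1.0]]
ft_force: [0.7, -0.5, -0.7]
grip_width: 0.0642
gripper_force: 0.0
turn [-0.0032  0.0025 -0.9994] / 6 [-0.0005  0.0004 -0.1666]
shift [ 0.2797  0.105  -0.0239] / 5 [ 0.0559  0.021  -0.0048]
q6 -106.72461654111272 t 8.85 ypos 86.24 [ 0.6448 -0.1156  0.2161]
turn [0.0029 0.0037 2.1422] / 12 [0.0002 0.0003 0.1785]
shift [-0.2797 -0.105  -0.0239] / 5 [-0.0559 -0.021  -0.0048]
q6 -106.72461654111272 t 8.85 ypos 86.24 [ 0.6448 -0.1156  0.2161]
```

View pics/w3.png

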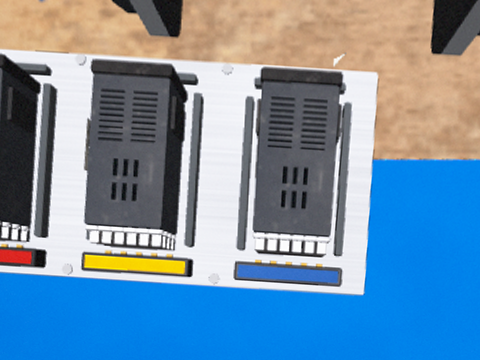

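The unit sits in the blue bay, terminals at (290,243) just behind the blue block and parallel to its neighbour. On to the knob.

```bash
python3 -m jog '[[0,0,0.178,0,0,0,40],[0,0,0.178,0,0,0,40],[0,0,0.178,0,0,0,40],[0,0,0.178,0,0,0,40],[0,0,0.178,0,0,0,40],[0,0,0.178,0,0,0,40]]'; python3 -m jog '[[0,0,0.178,0,0,0,40],[0,0,0.178,0,0,0,40],[0,0,0.178,0,0,0,40],[0,0,0.178,0,0,0,40],[0,0,0.178,0,0,0,40],[0,0,0.178,0,0,0,40],[0,0,0,0,0,0,40]]' ; python3 plan.py .394 -.278 .24 -36.5
```

```text
time_s: 9.6
position: [0.6438, -0.1154, 0.212]
tool_rot: [[-0.418, 0.909, -0.004], [0.909, 0.418, 0.001], [0.002, -0.003, -1.0]]
ft_force: [0.1, 0.1, -0.4]
grip_width: 0.0342
gripper_force: 0.0
time_s: 10.48
position: [0.6439, -0.1154, 0.2124]
tool_rot: [[0.589, 0.808, -0.003], [0.808, -0.589, 0.001], [-0.001, -0.003, -1.0]]
ft_force: [1.2, 0.1, -0.2]
grip_width: 0.0341
gripper_force: 0.0
turn [-0.0032  0.0014  0.0076] / 1 [-0.0032  0.0014  0.0076]
shift [-0.2793 -0.1041 -0.0276] / 5 [-0.0559 -0.0208 -0.0055]
q6 15.565944600475884 t 10.475 ypos -36.06 [ 0.6439 -0.1154  0.2124]
```

```bash
python3 -m jog '[[0,0,0.007,-0.056,-0.021,-0.005,40],[0,0,0,-0.056,-0.021,-0.005,40],[0,0,0,-0.056,-0.021,-0.006,40],[0,0,0,-0.056,-0.021,-0.006,40],[0,0,0,-0.056,-0.021,-0.006,40],[0,0,0,0,0,0,40],[0,0,0,0,0,0,40]]'
python3 - <<'E'
from rig import *; from h import *
import pickle
w=optics.get_image('wrist'); pickle.dump(w,open('w4.pkl','wb')); cv2.imwrite('pics/w4.png',np.hstack([rect(w,(.394,-.278),.045,400,500,2800),rect(w,(.394,-.278),.097,400,500,2800)])[:,:,::-1])
E
python3 plan.py .394 -.278 .24 -36.5
```

```text
time_s: 11.35
position: [0.3935, -0.278, 0.2418]
tool_rot: [[0.594, 0.804, -0.001], [0.804, -0.594, 0.001], [-0.0, -0.001, -1.0]]
ft_force: [0.9, 0.3, 0.3]
grip_width: 0.034
gripper_force: 0.0
turn [-0.0011  0.0001  0.0016] / 1 [-0.0011  0.0001  0.0016]
shift [-0.0002  0.0002  0.0018] / 1 [-0.0002  0.0002  0.0018]
q6 -12.8733084590909 t 11.4 ypos -36.41 [ 0.3939 -0.2777  0.2418]
```

View pics/w4.png

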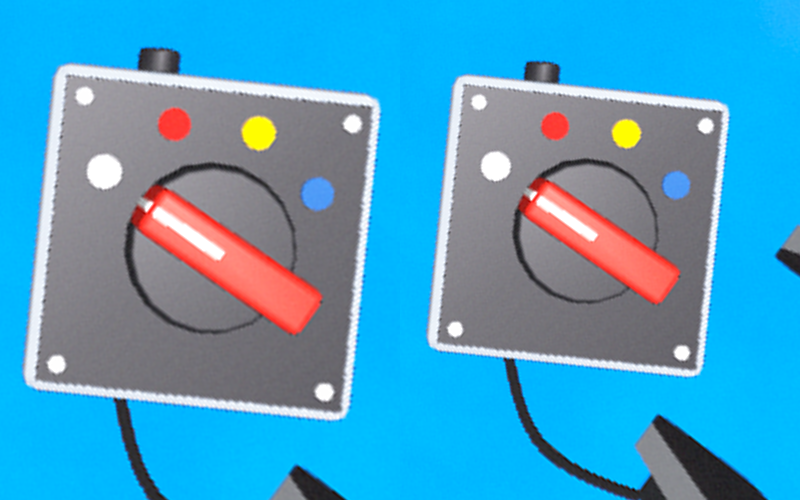

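The wrist view gives the box centre at about (203,241) in the left crop and the bar at about 55° in the right crop. The knob is therefore at about (0.3968, -0.2785), and tool y should be -35°.

```bash
python3 plan.py .3968 -.2785 .074 -35
```

```text
turn [-0.0011  0.0001 -0.0245] / 1 [-0.0011  0.0001 -0.0245]
shift [0.001  0.0028 0.1678] / 3 [0.0003 0.0009 0.0559]
q6 -12.8733084590909 t 11.4 ypos -36.41 [ 0.3939 -0.2777  0.2418]
```

```bash
python3 -m jog '[[0,0,-0.0245,0.001,0.0028,0,40],[0,0,0,0,0,0.055,40],[0,0,0,0,0,0.055,40],[0,0,0,0,0,0.035,40],[0,0,0,0,0,0.015,40],[0,0,0,0,0,0.008,40],[0,0,0,0,0,0,40],[0,0,0,0,0,0,40]]'; python3 plan.py .3968 -.2785 .074 -35
```

```text
time_s: 12.4
position: [0.3966, -0.2793, 0.0749]
tool_rot: [[0.575, 0.818, 0.0], [0.818, -0.575, -0.001], [-0.001, 0.001, -1.0]]
ft_force: [-0.8, -0.6, 0.4]
grip_width: 0.0342
gripper_force: 0.0
turn [ 0.001   0.0009 -0.0019] / 1 [ 0.001   0.0009 -0.0019]
shift [ 0.0008 -0.0003  0.0009] / 1 [ 0.0008 -0.0003  0.0009]
q6 -14.02152225940644 t 12.4 ypos -35.11 [ 0.3966 -0.2793  0.0749]
```

```bash
python3 -m jog '[[0,0,0,0,0,0,10],[0,0,0,0,0,0,0],[0,0,0,0,0,0,0],[0,0,0,0,0,0,0],[0,0,0,0,0,0,0]]' 40
```

```text
time_s: 13.02
position: [0.396, -0.279, 0.0743]
tool_rot: [[0.576, 0.818, -0.001], [0.818, -0.576, 0.0], [-0.001, -0.001, -1.0]]
ft_force: [-3.7, 1.4, 2.2]
grip_width: 0.015
gripper_force: 43.0
```

```bash
python3 -m jog '[[0,0,0,0,-0.0008,0.004,0],[0,0,0,0,0,0.003,0],[0,0,0,0,0,0,0]]'; python3 -m jog '[[0,0,0,0,0,0.0025,0],[0,0,0,0,0,0,0],[0,0,0,0,0,0,0]]'
```

```text
time_s: 13.4
position: [0.3959, -0.279, 0.0673]
tool_rot: [[0.576, 0.818, 0.0], [0.818, -0.576, -0.001], [-0.001, 0.001, -1.0]]
ft_force: [-1.1, 2.4, 6.7]
grip_width: 0.015
gripper_force: 43.6
time_s: 13.78
position: [0.3959, -0.279, 0.0651]
tool_rot: [[0.576, 0.818, 0.001], [0.818, -0.576, -0.001], [-0.001, 0.001, -1.0]]
ft_force: [-1.4, 3.1, 8.4]
grip_width: 0.0148
gripper_force: 43.8
```

```bash
python3 -m jog '[[0,0,0,0,0,0.0004,0],[0,0,0.05,0,0,0,0],[0,0,0.1,0,0,0,0],[0,0,0,0,0,0,0]]'; python3 -c "
from rig import observe;print(observe()['wrist_torque'])"
```

```text
time_s: 14.28
position: [0.3959, -0.279, 0.065]
tool_rot: [[0.692, 0.722, 0.001], [0.722, -0.692, -0.002], [-0.001, 0.002, -1.0]]
ft_force: [-3.0, 3.3, 11.9]
grip_width: 0.015
gripper_force: 44.4
[ 0.54719512  0.4803847  -0.04228637]
```

```bash
python3 -m jog '[[0,0,0.16,0,0,0,0],[0,0,0.16,0,0,0,0],[0,0,0.16,0,0,0,0],[0,0,0.16,0,0,0,0],[0,0,0.16,0,0,0,0],[0,0,0.16,0,0,0,0]]'; python3 -m jog '[[0,0,0.16,0,0,0,0],[0,0,0.16,0,0,0,0],[0,0,0.16,0,0,0,0],[0,0,0.16,0,0,0,0],[0,0,0.16,0,0,0,0],[0,0,0.16,0,0,0,0],[0,0,0.02,0,0,0,0],[0,0,0,0,0,0,0],[0,0,0,0,0,0,0]]'; python3 -c "
from rig import observe;import numpy as np;s=observe();R=s['tool_rot'];print(s['wrist_torque'],np.degrees(np.arctan2(R[1][0],R[0][0])),s['q'])"
```

```text
time_s: 15.02
position: [0.3957, -0.279, 0.065]
tool_rot: [[0.988, -0.157, 0.0], [-0.157, -0.988, -0.002], [0.001, 0.001, -1.0]]
ft_force: [-3.7, 3.0, 12.7]
grip_width: 0.0155
gripper_force: 44.5
time_s: 16.15
position: [0.3956, -0.2789, 0.065]
tool_rot: [[0.424, -0.906, 0.0], [-0.906, -0.424, -0.001], [0.001, 0.0, -1.0]]
ft_force: [-3.9, 3.5, 14.3]
grip_width: 0.0151
gripper_force: 44.5
[ 0.60049925  0.82897111 -0.06058969] -64.89753524380754 [-4.92047459e+01  2.68518015e+01  9.84469555e+01 -4.89657026e-02
  5.46536603e+01  1.05721113e+02]
```

```bash
python3 -m jog '[[0,0,0.01,0,0,-0.004,0],[0,0,0,0,0,-0.004,0],[0,0,0,0,0,-0.0015,0],[0,0,0,0,0,0,0]]'; python3 -m jog '[[0,0,0,0,0,0,40],[0,0,0,0,0,0,40],[0,0,0,0,0,0,40],[0,0,0,0,0,0,40],[0,0,0,0,0,-0.02,40],[0,0,0,0,0,-0.05,40],[0,0,0,0,0,-0.06,40],[0,0,0,0,0,-0.06,40],[0,0,0,0,0,0,40],[0,0,0,0,0,0,40]]'
python3 - <<'E'
from rig import *; from h import *
w=optics.get_image('wrist'); s=optics.get_image('side'); t=optics.get_image('top')
x,y=map(int,proj(s,(.396,-.278,.06)))
b=cv2.resize(s['pixels'][y-38:y+37,x-50:x+50],(400,300),interpolation=cv2.INTER_CUBIC)
c=rect(t,(.64,-.05),.056,400,300,1200); e=cv2.resize(t['pixels'][150:360,200:480],(400,300))
cv2.imwrite('pics/w5.png',np.vstack([np.hstack([rect(w,(.396,-.278),.045,400,300,1800),b]),np.hstack([c,e])])[:,:,::-1]); print(observe()['time_s'],observe()['grip_width'])
E
```

```text
time_s: 16.65
position: [0.3955, -0.2788, 0.0738]
tool_rot: [[0.415, -0.91, -0.0], [-0.91, -0.415, -0.0], [0.0, 0.001, -1.0]]
ft_force: [-1.6, 1.4, 3.0]
grip_width: 0.015
gripper_force: 43.1
time_s: 17.9
position: [0.3954, -0.2783, 0.263]
tool_rot: [[0.415, -0.91, -0.001], [-0.91, -0.415, 0.001], [-0.001, 0.001, -1.0]]
ft_force: [0.6, -0.3, -0.1]
grip_width: 0.0342
gripper_force: 0.0
18.05 0.034424235293521926
```

View pics/w5.png

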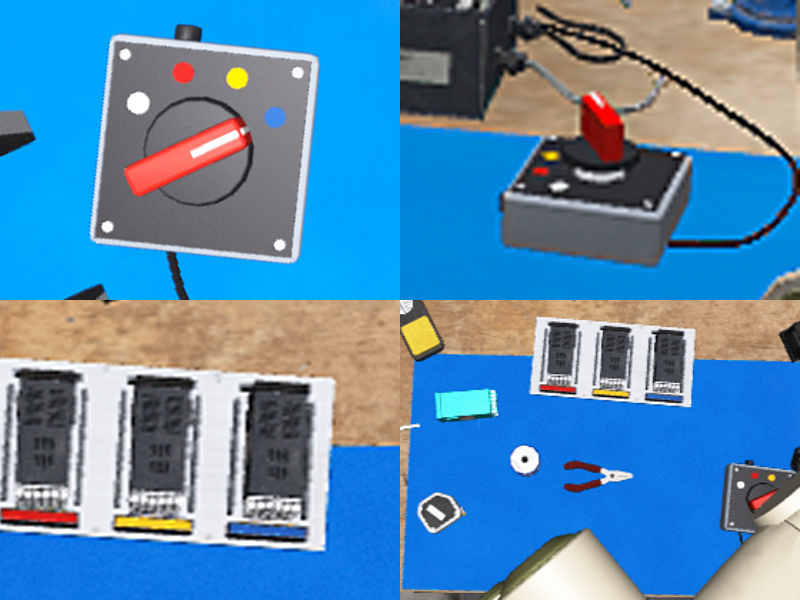

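The pointer is at blue (250,130). The side view shows a gap under the skirt at (600,172), so the knob has popped out. The controller sits in the blue bay like its neighbours, and the other things have not moved.

```bash
python3 -c "
from rig import job;print(job.close_job())"
```

```text
the job is handed in; nothing more can be done
None
```

I put the controller in the blue bay and let it go, then turned the selector to blue and left it popped out; the job is handed in at about 18 s on the robot's clock, and no verdict came back.

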